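# Close and lock the fill cover of a toner hopper

### The job

Slide the white cover flat along the deck of the grey toner hopper, without lifting it, until it lies square over the fill opening and up against the orange stop strip. Then, using the red panel key, turn both slotted captive screws clockwise until they stop, so that their yellow tongues hold the cover down, and put the key back upright in its stand. Leave the other things on the bench where they are.

Things in the scene. Friction and masses are not known exactly. Their poses are not given: they have to be found in the camera images.
- hopper: Sizes in mm. Fixed grey box 150 (x) x 320 (y) x 70 high; black end cheeks reach y +-162. Origin: centre of underside, z up. Its flat top is the deck, 70 above. Orange-rimmed dark fill opening 56 x 64 on the deck at x 0, y -45. Orange stop strip (90 long in x, 8 high), near face at y -90.5. Captive screws at y -45, x -58 (a) and +58 (b), give or take 4.
- fill_home (a point): Point on the deck at the centre of the fill opening, axes as the hopper's. The cover is home when its origin lies here and its y axis is along the hopper's (its edge then meets the stop strip).
- cover: Loose white cover plate 80 (x) x 90 (y) x 6 mm, 0.16 kg, lying on the deck at the hopper's +y end, with a blue grip rib on its middle: 10 mm thick (x), 44 mm long (y), rising from 6 to 32 mm above the underside. Origin: centre of the underside, z up. It slides towards the hopper's -y.
- screw_a (a joint): Turn of screw a, rad: clockwise from above, starts at 0 to 0.3, tight at its stop at 2.0. Head: disc 23 mm across; two brass lugs form a slot 5.5 mm wide, 7 mm deep, 19 mm long, open-ended; lug tops 22 mm above the deck. Slot and yellow tongue (28 mm long, 8-12 mm above the deck) point along hopper +x when tight, 2.0 - value rad anticlockwise of it before.
- screw_b (a joint): Turn of screw b, the same as screw a, but slot and tongue point along the hopper's -x when tight (from above, 2.0 - value rad anticlockwise of -x before).
- seat_a (a point): In mm: nominal place of screw a's axis (hopper x -58), fixed on the hopper, 15 above the deck, at the height of the slot's floor. The screw itself floats in an elongated hole: its true axis lies up to 4 either way along the hopper's x from here, different for each screw; this is not reported and has to be felt or seen. The float is stiff (some 12 N to shift it).
- seat_b (a point): The same for screw b (hopper x +58).
- key: In mm: red panel key, about 0.11 kg, upright in its stand. Flat handle 30 (x) x 16 (y), from 4 to 52 above the origin; black flange 34 x 26 x 4 at its foot; below it a shaft 9 across and a flat steel blade 18 wide (x), 3 thick (y), ending 45 below the origin. Origin: on the axis, underside of the flange. z points up the handle.
- key_tip (a point): Middle of the blade's end, 45 mm below the key's origin; axes as the key's.
- key_stand: In mm: fixed light wood block 110 (x) x 64 (y) x 60 high; a pocket 26 (x) x 13 (y), 52 deep, at x +20 in which the key hangs, flange on the block's top; three small bits 12 high at x -38. Origin: centre of underside.
- key_rest (a point): Mouth of the key's pocket, on the stand's top; the key's origin rests here, its x along the stand's x.
- bushing: Bystander: brass bushing 24 mm across, 16 mm high, standing on the deck beyond the stop strip. Origin: centre of its underside.
- brush: Bystander: brush lying on the bench.
- driver: Bystander: blue-handled screwdriver lying on the bench.
- toner_bottle: Bystander: grey toner bottle, 72 mm across, 170 mm high. Origin: centre of its underside.
- tape_roll: Bystander: orange disc-shaped roll, 60 mm across, 22 mm high.
- screw_cup: Bystander: white plastic bowl, 70 mm across, 50 mm high.
- spare_blade: Bystander: spare steel wiper blade with a rubber edge, 180 mm long, 12 mm high, lying on the bench.
There are look-alikes about, which are no part of the job. What is meant by the key is not pink, and is the larger of those in its own colour.

How it is judged:
On the way, in this order (a step that is already met when the one before it is completed fails the run):
1. the cover lies home over the opening against the stop strip, both screws still loose (x of cover in the frame of fill_home between -0.005 and 0.005 m and y of cover in the frame of fill_home between -0.004 and 0.004 m and z of cover in the frame of fill_home below 0.004 m and angle between the y axis of cover and the y axis of hopper, either way round below 0.08 rad and value of joint each of screw_a, screw_b below 1 rad), for 0.2 s.
2. one screw has been turned to its stop with the key, the cover still home (x of cover in the frame of fill_home between -0.005 and 0.005 m and y of cover in the frame of fill_home between -0.004 and 0.004 m and z of cover in the frame of fill_home below 0.004 m and angle between the y axis of cover and the y axis of hopper, either way round below 0.08 rad and ((value of joint screw_a above 1.88 rad and distance between key_tip and seat_a below 0.01 m) or (value of joint screw_b above 1.88 rad and distance between key_tip and seat_b below 0.01 m))), for 0.02 s.
3. the other screw has been turned to its stop with the key too, the cover still home (x of cover in the frame of fill_home between -0.005 and 0.005 m and y of cover in the frame of fill_home between -0.004 and 0.004 m and z of cover in the frame of fill_home below 0.004 m and angle between the y axis of cover and the y axis of hopper, either way round below 0.08 rad and value of joint each of screw_a, screw_b above 1.88 rad and (distance between key_tip and seat_a below 0.01 m or distance between key_tip and seat_b below 0.01 m)), for 0.02 s.
At the end, for the whole second after the job is handed in: Cover flat on the deck, within 5 mm across and 4 mm along of home, square within 0.08 rad; both screws at 1.88 rad or more; key hanging in its stand within 10 mm of the pocket mouth, tilted under 0.12 rad; key and cover released and at rest (x of cover in the frame of fill_home between -0.005 and 0.005 m and y of cover in the frame of fill_home between -0.004 and 0.004 m and z of cover in the frame of fill_home below 0.004 m and angle between the y axis of cover and the y axis of hopper, either way round below 0.08 rad and value of joint each of screw_a, screw_b above 1.88 rad and distance between key and key_rest below 0.01 m and angle between key's own z axis and vertical below 0.12 rad and linear speed of each of key, cover below 0.02 m/s); the robot touches nothing.
It fails at once if the cover is lifted more than 8 mm off the deck (z of cover in the frame of fill_home above 0.008 m).
It fails at once if a bystander is moved more than 30 mm (distance of any of bushing, brush, driver, toner_bottle, tape_roll, screw_cup, spare_blade from where it was at the start of the episode above 0.03 m).
It also fails if it takes over 72 s, if anything falls off the work surface, if the arm or the gripper's body presses on something with over 40 N, if the wrist force passes 120 N, or if a joint passes its speed limit or range.

### The arm

A 6-joint arm with a two-finger parallel gripper is mounted at the origin on the work surface. World frame = base frame: x ahead of the robot, y to its left, z up, the work surface at z = 0. Lengths are in m, angles in rad, forces in N, time in s.
With the tool pointing down it reaches from about 0.3 to 0.85 m from the base axis. Payload 4.2 kg.
Tool frame: the origin (TCP) lies at the very end of the fingers, on their centre line; the grasp point (between the pads) lies 19 mm behind it; z points along the fingers, y is the line along which they close (so a half turn about z gives the same grasp; the last joint's range is limited). The gripper opens to 91 mm and grips with 3 to 60 N. Pads are 32 mm wide; open, the fingers measure 118 mm over their backs; the gripper's body (76 mm by 178 mm) begins 60 mm behind the grasp point.
Start: joints at [1.161, 0.32, 1.565, -0, 1.257, -0.02], TCP at [0.219, 0.532, 0.214] pointing down, gripper open.
Joint ranges: [-3.11, 3.11], [-0.84, 2.01], [0.21, 2.61], [-1.34, 4.49], [0.05, 2.63], [-2.56, 2.56]. Speed limits (rad/s): [2.57, 2.57, 3.14, 3.14, 3.14, 3.14].

### API

Orientations are given as a rotation vector (axis times angle).
In Python, from station import bot gives the robot as it stands.
- The arm moves only by the shell command python3 -m pendant 'ROWS' [FORCE]. ROWS is JSON, a list of rows, each a list of 5 numbers: the shift along the tool's x, y, z in mm, then the turn about the tool's z in degrees, then the opening, from 0 (shut) to 1 (fully open). A call has 1 to 10 rows; each row shifts and turns the commanded pose from where the row before left it, along the tool's axes as they then stand; what a row does not reach is not made up. A row lasts 1/10 s, in which the tool goes at most 50 mm and 8.59 degrees, less where a joint would pass 70% of its speed; a pose out of reach is approached as far as the arm can. A call with a gripper value outside its range is refused whole. The fingers move at their own pace and stop on an object; FORCE is the grip in N (left out, the last holds). Time passes only in rows, so rows that do not move let the fingers close. It gives the time, the measured TCP pose, the force, the opening and the grip force at its end, in the units of the state.
- bot.state(): the state, without advancing time (a new reading comes with each control period).
- bot.get_image(name): name is "scene" or "top"; returns (picture, depth): 400x640x3 uint8, blue, green, red; 400x640 float32, m along the optical axis (not along the pixel's ray), 0 where there is no reading.
- bot.camera_params(name): a dict with "K" (3x3 intrinsics, pixels), "xyz" and "attitude" of the camera in the world. Camera axes: x right, y up, looking along -z (the intrinsics and any distortion apply to the point x, -y, -z); pixel columns grow to the right and rows downward; lengths in m; the calibration is good to about 2 mm. A picture is of the moment at which its call begins. camera_params takes no time and is no camera call.
- bot.sign_off(): hands the job in; it is judged then, once.
The state is a dict: "clock": time; "q": joint angles; "joint_velocities": joint speeds; "tau": joint torques, N m; "tcp_pos": TCP position; "eef_rot": TCP orientation; "wrist_force": force on the tool from outside, world axes, zero at the start; "wrist_torque": the same for the moment, N m; "grip_width": finger opening in m; "grasp_force": force on a finger pad.
Only numpy, scipy, OpenCV 4.12 (cv2) and the standard library are available. Lean on these libraries where they do the work, as an engineer would, in place of code of your own. Each camera call takes 0.05 s, during which the arm holds its last target. There are 200 camera calls.

## Working session

There is one attempt and no reset: what is moved stays moved. The work goes in short steps, Python scripts to look and compute and a shell command to move; the robot and the scene stay as the last step left them, time stands still between calls to the robot, and variables do not carry over. Pictures are saved under pics/ and viewed, at most 12 in all, crops included, and the job is handed in when it is done.

```bash
ls; mkdir -p pics
cat > h.py <<'E'
import numpy as np, cv2
from scipy.spatial.transform import Rotation as R
from station import bot
def cam(n):
    p=bot.camera_params(n); a=np.array(p["attitude"],float)
    M=a if a.shape==(3,3) else R.from_rotvec(a).as_matrix()
    return p,np.array(p["K"]),np.array(p["xyz"]),M
def ray(c,u,v):
    p,K,o,M=c
    d=M@np.array([(u-K[0,2])/K[0,0],-(v-K[1,2])/K[1,1],-1.0]); return o,d
def onplane(c,u,v,z):
    o,d=ray(c,u,v); return o+d*(z-o[2])/d[2]
def proj(c,P):
    p,K,o,M=c; q=M.T@(np.array(P)-o); return K[0,0]*q[0]/-q[2]+K[0,2], K[1,1]*-q[1]/-q[2]+K[1,2]
def at(c,dep,u,v):
    o,d=ray(c,u,v); return o+d*dep[int(v),int(u)]
E
python3 - <<'E'
from h import *
for n in("scene","top"):
    im,d=bot.get_image(n); cv2.imwrite(f"pics/{n}0.png",im); np.savez(f"{n}0.npz",im=im,d=d)
    print(n,bot.camera_params(n))
print(bot.state())
E
```

```text
pics
scene {'K': array([[445.56150711,   0.        , 316.58585716],
       [  0.        , 445.56150711, 196.53165027],
       [  0.        ,   0.        ,   1.        ]]), 'xyz': array([1.57520283, 0.34244271, 0.8180375 ]), 'attitude': array([0.66410701, 0.91349811, 1.74920353])}
top {'K': array([[463.18671859,   0.        , 314.13814416],
       [  0.        , 463.18671859, 207.48718933],
       [  0.        ,   0.        ,   1.        ]]), 'xyz': array([ 0.26343245, -0.01337838,  1.40747251]), 'attitude': array([ 0.15797934, -0.16151739, -1.59755456])}
{'clock': 0.1, 'q': array([ 1.16097994e+00,  3.20218026e-01,  1.56556513e+00, -8.73178359e-06,
        1.25742015e+00, -1.99990537e-02]), 'joint_velocities': array([-0.00032665, -0.00129085, -0.00357879, -0.00108951,  0.00104621,
       -0.00059906]), 'tau': array([ 6.01550964e-04, -4.13330948e+01, -2.32510561e+01,  7.30123487e-02,
        4.22025297e-02, -6.35229708e-05]), 'tcp_pos': array([0.21832689, 0.53143468, 0.21320694]), 'eef_rot': array([-6.08384730e-01, -3.08177858e+00,  2.47431224e-03]), 'wrist_force': array([-0.29652521, -0.31507346, -0.20691703]), 'wrist_torque': array([ 0.04936997, -0.01881979, -0.00676217]), 'grasp_force': 0.0, 'grip_width': 0.09110013428063284}
```

View pics/top0.png

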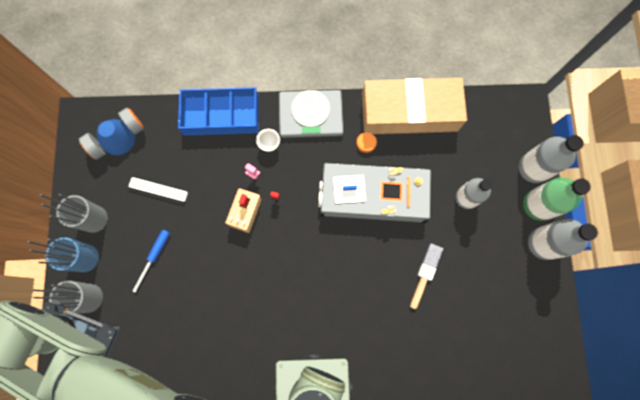

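View pics/scene0.png

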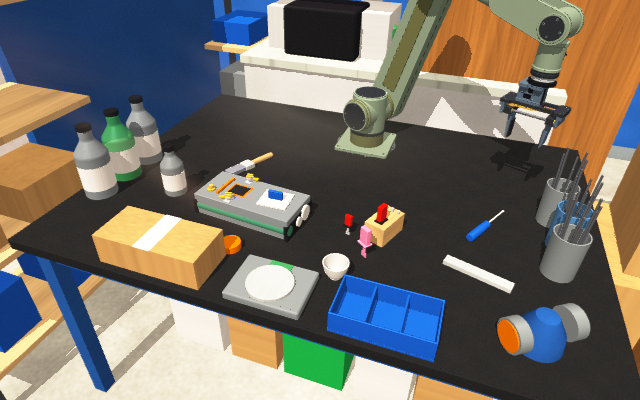

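Key candidates in the top view are red in the stand (243,201), small red (275,195) and pink (252,171). The first fits because it is red, the larger one and in the stand. I'll confirm it in a crop while measuring.

Run:
```python
from h import *
t=np.load("top0.npz");s=np.load("scene0.npz")
a=cv2.resize(t["im"][150:240,215:445],(782,306),interpolation=cv2.INTER_CUBIC)
b=cv2.resize(s["im"][165:260,190:420],(690,285),interpolation=cv2.INTER_CUBIC)
o=np.zeros((591,782,3),np.uint8);o[:306]=a;o[306:,:690]=b
cv2.imwrite("pics/crop1.png",o)
for n,f,roi in(("top",t,(215,445,150,240)),("scene",s,(190,420,165,260))):
    c=cam(n);im,d=f["im"],f["d"];hsv=cv2.cvtColor(im,cv2.COLOR_BGR2HSV)
    for name,lo,hi in(("red",(0,180,90),(5,255,255)),("blue",(100,150,60),(125,255,255)),("orange",(6,170,150),(18,255,255)),("yellow",(22,100,120),(35,255,255)),("white",(0,0,215),(179,30,255)),("grey",(0,0,90),(179,60,190))):
        m=cv2.inRange(hsv,lo,hi)
        mm=np.zeros_like(m);u0,u1,v0,v1=roi;mm[v0:v1,u0:u1]=m[v0:v1,u0:u1]
        k,l,st,ce=cv2.connectedComponentsWithStats(mm)
        for i in range(1,k):
            if st[i,4]<10: continue
            r=cv2.minAreaRect(np.argwhere(l==i)[:,::-1].astype(np.float32))
            zz=[at(c,d,u,v) for v,u in np.argwhere(l==i) if d[v,u]>0]
            print(n,name,ce[i].round(1),st[i,4],"rect",np.round(r[0],1),np.round(r[1],1),round(r[2],1),"med",np.median(zz,0).round(4),"zmax",np.percentile(np.array(zz)[:,2],95).round(3))
```

```text
top red [275.  195.9] 22 rect [274.7 195.9] [4.9 7.1] 80.5 med [0.5794 0.0936 0.0609] zmax 0.068
top red [244.2 201.4] 33 rect [244.4 201.2] [3.9 8.9] 31.0 med [0.5554 0.18   0.0995] zmax 0.113
top blue [349.5 187.5] 24 rect [349.5 187.5] [ 1. 11.] 90.0 med [ 0.5878 -0.1255  0.0979] zmax 0.103
top orange [365.7 150.4] 21 rect [365.5 150.5] [ 1. 11.] 90.0 med [ 0.7283 -0.1904  0.0111] zmax 0.019
top orange [385.8 183.3] 10 rect [386.2 183.1] [1.9 7.3] 74.1 med [ 0.6055 -0.2366  0.0696] zmax 0.073
top orange [398.1 185.4] 11 rect [398.  185.3] [7.8 3.2] 39.8 med [ 0.6002 -0.276   0.0694] zmax 0.073
top orange [393. 198.] 13 rect [393. 198.] [12.  0.] 180.0 med [ 0.5591 -0.2547  0.0682] zmax 0.074
top yellow [398.2 170.2] 16 rect [397.9 170.8] [2.7 6.9] 31.0 med [ 0.6411 -0.2752  0.0806] zmax 0.092
top yellow [408.6 182.3] 13 rect [408.5 182.5] [7. 1.] 90.0 med [ 0.6044 -0.3037  0.0763] zmax 0.081
top yellow [417.5 181.5] 15 rect [417.6 181.4] [5.3 2.4] 14.0 med [ 0.6043 -0.328   0.0795] zmax 0.087
top yellow [384.6 211.6] 17 rect [384.5 211.5] [3. 5.] 90.0 med [ 0.5165 -0.2268  0.0802]
[... 4063 characters left out ...]
98.4] 39 rect [232.3 199.3] [7.5 8.6] 56.3 med [ 0.6339 -0.2467  0.0683] zmax 0.079
scene grey [250.4 204.2] 56 rect [251.4 203.1] [14.3 11.6] 14.0 med [ 0.6414 -0.1852  0.0679] zmax 0.071
scene grey [239.7 202.7] 15 rect [239. 202.] [6. 4.] 90.0 med [ 0.6445 -0.2193  0.0677] zmax 0.07
scene grey [304.2 215.2] 93 rect [304.2 216.2] [ 5.7 23.2] 28.6 med [ 0.5782 -0.0383  0.029 ] zmax 0.048
scene grey [240.6 222.9] 417 rect [240.4 222.8] [90.4  4.6] 17.9 med [ 0.6624 -0.2119  0.0101] zmax 0.019
scene grey [273.5 211.5] 19 rect [273. 211.] [10.  6.] -0.0 med [ 0.6456 -0.1073  0.068 ] zmax 0.07
scene grey [254.2 257.4] 74 rect [255.5 256.5] [ 5. 21.] 90.0 med [ 0.796  -0.1005  0.0238] zmax 0.026
```

View pics/crop1.png

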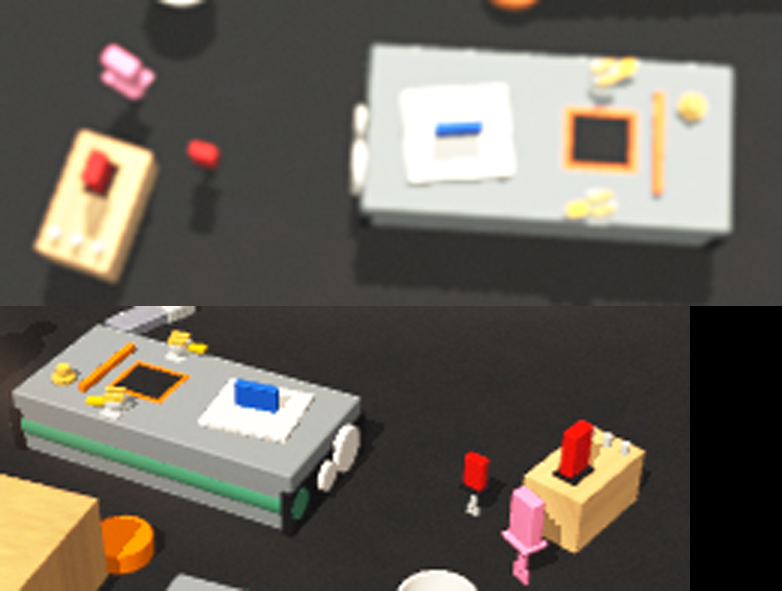

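The crop shows the large red key upright in the stand's pocket, at top-view pixel (243,201). The small red look-alike is at (275,195) and the pink one at (252,171). The cover is at (349,189), with the opening at (392,191) and the strip at (408,192). Next I'll measure them accurately in both views.

```bash
cat > meas.py <<'E'
from h import *
def up(im,roi,k=8):
    u0,u1,v0,v1=roi; return cv2.resize(im[v0:v1,u0:u1],None,fx=k,fy=k,interpolation=cv2.INTER_CUBIC)
def rects(c,mask,roi,z,k=8,amin=300):
    u0,u1,v0,v1=roi; out=[]
    for q in cv2.findContours(mask,cv2.RETR_EXTERNAL,cv2.CHAIN_APPROX_NONE)[0]:
        if cv2.contourArea(q)<amin: continue
        P=np.array([onplane(c,(u+.5)/k-.5+u0,(v+.5)/k-.5+v0,z)[:2] for u,v in q[:,0]])
        r=cv2.minAreaRect((P*1000).astype(np.float32)); m=cv2.moments((P*10000).astype(np.float32).reshape(-1,1,2)) 
        out.append((np.round(r[0],1),np.round(r[1],1),round(r[2],1),np.round([m["m10"]/m["m00"]/10,m["m01"]/m["m00"]/10],1)))
    return out
def planrect(c,d,roi,z0,z1):
    u0,u1,v0,v1=roi;P=[]
    for v in range(v0,v1):
        for u in range(u0,u1):
            if d[v,u]>0:
                p=at(c,d,u,v)
                if z0<p[2]<z1:P.append(p)
    P=np.array(P); r=cv2.minAreaRect((P[:,:2]*1000).astype(np.float32)); return np.round(r[0],1),np.round(r[1],1),round(r[2],1),len(P),"z",np.median(P[:,2]).round(4)
E
python3 - <<'E'
from meas import *
for n,hr,sr in(("top",(300,445,150,232),(215,266,175,240)),("scene",(185,322,160,245),(362,412,195,250))):
    f=np.load(n+"0.npz");c=cam(n);im,d=f["im"],f["d"]
    print(n,"deck",planrect(c,d,hr,.06,.095)); print(n,"standtop",planrect(c,d,sr,.052,.068)); print(n,"keyhandle",planrect(c,d,sr,.10,.125))
    U=up(im,hr);h=cv2.cvtColor(U,cv2.COLOR_BGR2HSV);g=U.min(2)
    print("deckI",rects(c,(cv2.inRange(U.max(2),130,255)),hr,.07,amin=20000))
    print("cover",rects(c,cv2.inRange(g,225,255),hr,.076,amin=10000))
    print("rib",rects(c,cv2.inRange(h,(100,120,50),(125,255,255)),hr,.102))
    print("orange",rects(c,cv2.inRange(h,(5,140,120),(20,255,255)),hr,.07))
    print("yellow",rects(c,cv2.inRange(h,(21,90,120),(36,255,255)),hr,.085))
    U=up(im,sr);h=cv2.cvtColor(U,cv2.COLOR_BGR2HSV)
    print("red",rects(c,cv2.inRange(h,(0,150,150),(8,255,255)),sr,.112),rects(c,cv2.inRange(h,(0,150,60),(8,255,255)),sr,.112))
E
```

```text
top deck (array([ 585.6, -208. ]), array([320.8, 152. ]), 84.7, 5187, 'z', np.float64(0.0689))
top standtop (array([569.6, 182.3]), array([ 66.1, 165.7]), 69.4, 689, 'z', np.float64(0.0586))
top keyhandle (array([563.1, 183.5]), array([17.1, 30.1]), 68.7, 60, 'z', np.float64(0.1099))
deckI [(array([ 586. , -200.5]), array([332.6, 155.7]), 84.4, array([ 585.1, -203.4]))]
cover [(array([ 585.1, -205.3]), array([308.2, 141.8]), 84.4, array([ 584.5, -197.4]))]
rib [(array([ 587.5, -125.1]), array([ 8.7, 37.5]), 1.9, array([ 587.5, -124.9]))]
orange [(array([ 566.8, -300. ]), array([ 3.8, 66.6]), 85.1, array([ 558.3, -298.8])), (array([ 582. , -251.2]), array([57.7, 51.7]), 84.5, array([ 581.4, -251.2])), (array([ 707.5, -182.8]), array([40.1,  8.3]), 88.1, array([ 708.2, -182.9]))]
yellow [(array([ 517. , -228.2]), array([11.8, 24.5]), 9.1, array([ 516.2, -226.2])), (array([ 604.9, -329.5]), array([19.2, 14.2]), 67.2, array([ 604.3, -329. ])), (array([ 590. , -300.3]), array([ 7.2, 52. ]), 86.8, array([ 593. , -300.8])), (array([ 636.4, -268.4]), array([13.7, 37. ]), 45.4, array([ 638. ,
[... 1135 characters left out ...]
 -273.6]), array([11.2, 33.1]), 62.0, array([ 406. , -274.2]))]
yellow [(array([ 831.4, -249.6]), array([ 89.5, 113.4]), 0.2, array([ 823.9, -240.8])), (array([ 642.8, -265. ]), array([36.8, 36. ]), 15.5, array([ 643.6, -263.9])), (array([ 621.7, -326.7]), array([37.2, 23.5]), 42.5, array([ 623.6, -325.5])), (array([ 531.9, -221.5]), array([21.4, 21.2]), 16.6, array([ 531. , -221.7])), (array([ 520.2, -248.4]), array([28.7, 21.3]), 13.3, array([ 520.3, -248.8])), (array([ 430.7, -275.9]), array([13.4, 15.8]), 21.4, array([ 429.1, -277.6]))]
red [(array([598.4, 190.2]), array([90.2, 27.2]), 8.6, array([597.8, 190.5]))] [(array([598.6, 189.9]), array([93. , 27.8]), 8.6, array([598.2, 190.4]))]
```

```bash
cat > go.py <<'E'
import sys
from h import *
# go.py x y z(mm) yaw_of_tool_y(deg): prints shift in tool axes, turn about tool z
def tool():
    s=bot.state(); return s,np.array(s["tcp_pos"])*1000,R.from_rotvec(s["eef_rot"]).as_matrix()
if __name__=="__main__":
    s,p,M=tool(); yw=np.degrees(np.arctan2(M[1,1],M[0,1]))
    print("tcp",p.round(1),"yaw_y",yw.round(2),"zdown",M[:,2].round(4),"q",s["q"].round(3),"F",np.round(s["wrist_force"],1),"T",np.round(s["wrist_torque"],2),"w",round(s["grip_width"]*1000,1),"g",round(s["grasp_force"],1),"t",round(s["clock"],2))
    if len(sys.argv)>4:
        x,y,z,a=map(float,sys.argv[1:5]); d=np.array([x,y,z])-p
        t=-(a-yw); t=(t+90)%180-90
        print("tool shift first",(M.T@d).round(1),"turn",round(t,2),"| shift after turn",(R.from_euler("z",t,degrees=True).as_matrix().T@(M.T@d)).round(1))
E
python3 go.py 589 -125 170 1.9
```

```text
tcp [218.3 531.4 213.2] yaw_y 67.67 zdown [-6.0e-04 -1.5e-03 -1.0e+00] q [ 1.161  0.32   1.566 -0.     1.257 -0.02 ] F [-0.3 -0.3 -0.2] T [ 0.05 -0.02 -0.01] w 91.1 g 0.0 t 0.1
tool shift first [-592.3 -466.3   43.9] turn 65.77 | shift after turn [-668.3  348.7   43.9]
```

```bash
python3 -m pendant '[[-30,-23,0,0,1],[-37,-29,0,0,1],[-37,-29,0,0,1],[-37,-29,0,0,1],[-37,-29,0,0,1],[-37,-29,0,0,1],[-37,-29,0,0,1],[-37,-29,0,0,1],[-37,-29,0,0,1],[-37,-29,0,0,1]]' 20; python3 -m pendant '[[-37,-29,0,0,1],[-37,-29,0,0,1],[-37,-29,0,0,1],[-37,-29,0,0,1],[-37,-29,0,0,1],[-37,-29,0,0,1],[0,0,0,8,0.6],[0,0,0,8,0.6],[0,0,0,8,0.6],[0,0,0,8,0.6]]'; python3 -m pendant '[[0,0,0,8,0.6],[0,0,0,8,0.6],[0,0,0,8,0.6],[0,0,0,8,0.6],[0,0,0,1.8,0.6],[0,0,0,0,0.6]]'; python3 go.py 589 -125 130 1.9
```

```text
clock: 1.1
tcp_pos: [0.4467, 0.1294, 0.2138]
eef_rot: [-0.609, -3.082, -0.0]
wrist_force: [1.6, 0.5, -0.1]
grip_width: 0.0915
grasp_force: 0.0
clock: 2.1
tcp_pos: [0.5853, -0.1142, 0.2132]
eef_rot: [-1.442, -2.789, 0.0]
wrist_force: [0.1, -0.1, 0.2]
grip_width: 0.0621
grasp_force: 0.0
clock: 2.7
tcp_pos: [0.5853, -0.114, 0.2134]
eef_rot: [-2.184, -2.257, 0.001]
wrist_force: [0.5, 0.5, 0.3]
grip_width: 0.0547
grasp_force: 0.0
tcp [ 585.3 -114.   213.4] yaw_y 1.88 zdown [-1.e-03  3.e-04 -1.e+00] q [-0.212  0.354  1.514  0.     1.274 -0.245] F [0.5 0.5 0.3] T [-0.11  0.01 -0.03] w 54.7 g 0.0 t 2.7
tool shift first [-11.2   3.4  83.4] turn -0.02 | shift after turn [-11.2   3.4  83.4]
```

```bash
python3 -m pendant '[[-11.2,3.4,30,0,0.6],[0,0,40,0,0.6],[0,0,40,0,0.6],[0,0,20,0,0.5],[0,0,0,0,0.5],[0,0,0,0,0.5]]'
python3 - <<'E'
from h import *
im,d=bot.get_image("scene"); im2,d2=bot.get_image("top")
o=np.zeros((600,800,3),np.uint8);o[:300]=cv2.resize(im[130:250,170:490],(800,300));o[300:]=cv2.resize(im2[150:240,260:500],(800,300))
cv2.imwrite("pics/g1.png",o)
E
python3 go.py
```

```text
clock: 3.3
tcp_pos: [0.5897, -0.1252, 0.0843]
eef_rot: [2.184, 2.258, 0.0]
wrist_force: [-0.2, -0.5, 0.7]
grip_width: 0.0457
grasp_force: 0.0
tcp [ 590.6 -125.4   85.7] yaw_y 1.89 zdown [ 3.3e-03 -7.0e-04 -1.0e+00] q [-0.228  0.466  1.678  0.     0.993 -0.261] F [ 0.5 -0.2 -0.1] T [-0.07  0.01 -0.07] w 45.3 g 0.0 t 3.4
```

View pics/g1.png

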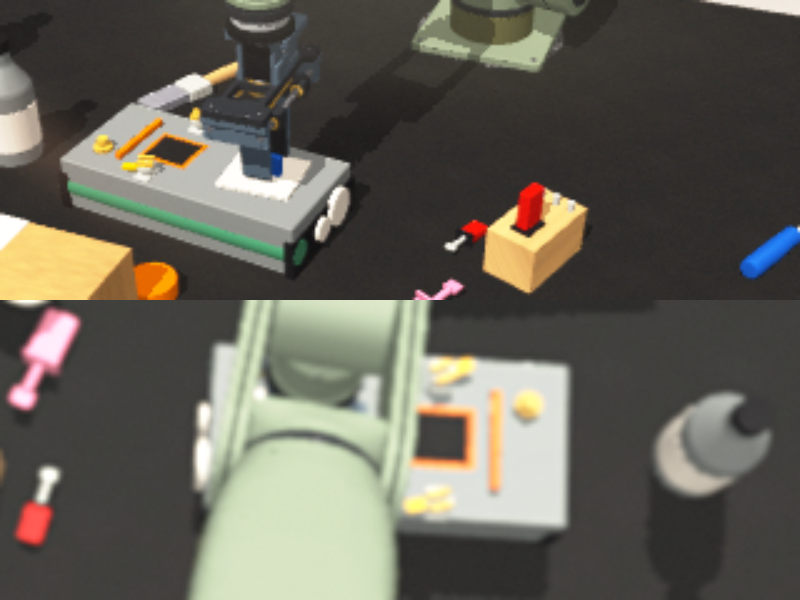

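The fingers straddle the blue rib in the scene view. The two look-alikes have toppled by themselves, and the key still stands in its block. I'll close the gripper now.

```bash
python3 -m pendant '[[0,0,2,0,0.2],[0,0,0,0,0.05],[0,0,0,0,0.05],[0,0,0,0,0],[0,0,0,0,0],[0,0,0,0,0]]' 20
python3 - <<'E'
from go import *
s,p,M=tool()
print(p)
y=np.radians(-5.4)
E
python3 go.py 581.4 -252.8 84 -5.4
```

```text
clock: 4.0
tcp_pos: [0.5899, -0.1252, 0.0823]
eef_rot: [2.184, 2.257, 0.001]
wrist_force: [0.8, -1.0, 1.0]
grip_width: 0.0101
grasp_force: 20.0
[ 589.90460552 -125.1712106    82.26038986]
tcp [ 589.9 -125.2   82.3] yaw_y 1.87 zdown [ 1.3e-03 -1.0e-04 -1.0e+00] q [-0.228  0.47   1.683  0.     0.988 -0.261] F [ 0.8 -1.   1. ] T [-0.05 -0.1  -0.02] w 10.1 g 20.0 t 4.0
tool shift first [-127.3  -12.7   -1.7] turn 7.27 | shift after turn [-127.9    3.5   -1.7]
```

```bash
python3 -m pendant '[[-12,0,0,0,0],[-12,0,0,2.4,0],[-12,0,0,2.4,0],[-12,0,0,2.4,0],[-12,0,0,0,0],[-12,0,0,0,0],[-12,0,0,0,0],[-12,0,0,0,0],[0,0,0,0,0]]'; python3 go.py 584.8 -239 82.5 -5.4
```

```text
clock: 4.9
tcp_pos: [0.5847, -0.2237, 0.0823]
eef_rot: [2.322, 2.113, -0.002]
wrist_force: [-0.9, -1.9, 4.7]
grip_width: 0.01
grasp_force: 20.0
tcp [ 584.7 -223.7   82.3] yaw_y -5.39 zdown [ 4.0e-04 -2.2e-03 -1.0e+00] q [-0.383  0.501  1.625 -0.002  1.014 -0.288] F [-0.9 -1.9  4.7] T [-0.25  0.16 -0.  ] w 10.0 g 20.0 t 4.9
tool shift first [-15.2   1.5  -0.2] turn 0.01 | shift after turn [-15.2   1.6  -0.2]
```

```bash
python3 -m pendant '[[-8,0.8,0,0,0],[-8,0.8,0,0,0],[-5,0,0,0,0],[0,0,0,0,0]]'|grep -E 'tcp|force'; for i in 1; do python3 -m pendant '[[-2,0,0,0,0],[0,0,0,0,0]]'|grep -E 'tcp|wrist';python3 -m pendant '[[-2,0,0,0,0],[0,0,0,0,0]]'|grep -E 'tcp|wrist'; python3 -m pendant '[[-2,0,0,0,0],[0,0,0,0,0]]'|grep -E 'tcp|wrist'; done; python3 go.py 583.7 -251.2 82.5 -5.4
```

```text
tcp_pos: [0.5845, -0.2429, 0.0823]
wrist_force: [-0.1, 2.5, 5.4]
grasp_force: 20.0
tcp_pos: [0.5843, -0.2441, 0.0822]
wrist_force: [0.6, 4.8, 5.3]
tcp_pos: [0.5842, -0.2459, 0.0822]
wrist_force: [0.1, 3.8, 4.4]
tcp_pos: [0.584, -0.2478, 0.0822]
wrist_force: [-0.4, 4.3, 5.5]
tcp [ 584.  -247.8   82.2] yaw_y -5.34 zdown [ 2.e-04  9.e-04 -1.e+00] q [-4.200e-01  5.140e-01  1.602e+00  1.000e-03  1.026e+00 -3.270e-01] F [-0.4  4.3  5.5] T [ 0.5  -0.05  0.06] w 10.0 g 20.0 t 5.9
tool shift first [-3.4  0.  -0.3] turn 0.06 | shift after turn [-3.4  0.  -0.3]
```

```bash
python3 -m pendant '[[-1.5,0,0,0,0],[0,0,0,0,0]]'|grep -E 'tcp|wrist';python3 -m pendant '[[-1.5,0,0,0,0],[0,0,0,0,0]]'|grep -E 'tcp|wrist'; python3 -m pendant '[[-1,0,0,0,0],[0,0,0,0,0]]'|grep -E 'tcp|wrist';python3 -m pendant '[[-1,0,0,0,0],[0,0,0,0,0]]'|grep -E 'tcp|wrist'
```

```text
tcp_pos: [0.5838, -0.2493, 0.0822]
wrist_force: [0.2, 4.0, 5.0]
tcp_pos: [0.5837, -0.2507, 0.0823]
wrist_force: [0.7, 4.6, 6.2]
tcp_pos: [0.5838, -0.2508, 0.0823]
wrist_force: [0.6, 7.4, 5.7]
tcp_pos: [0.5838, -0.2509, 0.0824]
wrist_force: [1.3, 10.0, 7.2]
```

```bash
python3 -m pendant '[[-1.5,0,0,0,0],[0,0,0,0,0],[0.5,0,0,0,0.3],[0,0,0,0,0.5],[0,0,0,0,0.5],[0,0,0,0,0.5],[0,0,-20,0,0.5],[0,0,-45,0,0.5],[0,0,-50,0,0.5]]'; python3 go.py 565 184.5 210 69
```

```text
clock: 7.6
tcp_pos: [0.5823, -0.2539, 0.1963]
eef_rot: [-2.32, -2.113, 0.003]
wrist_force: [1.5, -0.2, -0.3]
grip_width: 0.0461
grasp_force: 0.0
tcp [ 582.3 -253.9  196.3] yaw_y -5.35 zdown [-0.0042  0.0016 -1.    ] q [-0.429  0.428  1.442 -0.     1.277 -0.336] F [ 1.5 -0.2 -0.3] T [-0.08 -0.03  0.01] w 46.1 g 0.0 t 7.6
tool shift first [434.9 -58.2 -12.9] turn -74.35 | shift after turn [173.3 403.1 -12.9]
```

```bash
python3 -m pendant '[[35,-5,-10,0,0.7],[44,-6,0,0,0.7],[44,-6,0,0,0.7],[44,-6,0,0,0.7],[44,-6,0,0,0.7],[44,-6,0,0,0.7],[44,-6,0,0,0.7],[44,-6,0,0,0.7],[44,-6,0,0,0.7],[44,-6,0,0,0.7]]' >/dev/null; python3 -m pendant '[[0,0,0,-8.3,0.7],[0,0,0,-8.3,0.7],[0,0,0,-8.3,0.7],[0,0,0,-8.3,0.7],[0,0,0,-8.3,0.7],[0,0,0,-8.3,0.7],[0,0,0,-8.3,0.7],[0,0,0,-8.3,0.7],[0,0,0,-8.3,0.7],[0,0,0,0,0.7]]' >/dev/null; python3 go.py 565 184.5 160 69
python3 - <<'E'
from meas import *
o=np.zeros((560,800,3),np.uint8)
for n,hr,y in(("top",(310,445,150,232),0),("scene",(185,322,160,245),280)):
    im,d=bot.get_image(n);c=cam(n);np.savez(n+"1.npz",im=im,d=d)
    U=up(im,hr);h=cv2.cvtColor(U,cv2.COLOR_BGR2HSV);g=U.min(2)
    print(n,"rib",rects(c,cv2.inRange(h,(100,120,50),(125,255,255)),hr,.102))
    for t in(225,235,245): print("cover",t,rects(c,cv2.inRange(g,t,255),hr,.076,amin=10000))
    if n=="top": print(planrect(c,d,hr,.06,.095),"hi",planrect(c,d,(375,405,175,205),.094,.11))
    q=cv2.resize(im[hr[2]:hr[3],hr[0]:hr[1]],None,fx=3.3,fy=3.3,interpolation=cv2.INTER_CUBIC); q=q[:280]; 
    X=cv2.resize(im[155:225,360:440] if n=="top" else im[165:225,195:275],(320,280),interpolation=cv2.INTER_CUBIC)
    o[y:y+q.shape[0],:q.shape[1]]=q; o[y:y+280,470:790]=X
cv2.imwrite("pics/home1.png",o)
E
```

```text
tcp [564.8 180.3 206.7] yaw_y 69.33 zdown [-2.e-04 -4.e-04 -1.e+00] q [ 0.29   0.352  1.534 -0.     1.256 -0.92 ] F [-0.8 -0.3 -0.5] T [ 0.01  0.03 -0.  ] w 63.7 g 0.0 t 9.6
tool shift first [ 1.3  4.  46.7] turn 0.33 | shift after turn [ 1.4  4.  46.7]
top rib [(array([ 579. , -249.7]), array([38.1,  9.4]), 85.0, array([ 578.9, -249.2]))]
cover 225 [(array([ 583.6, -250. ]), array([96.2, 86.6]), 84.3, array([ 582.9, -250.3]))]
cover 235 [(array([ 583.1, -250.5]), array([94.3, 84.8]), 84.3, array([ 582.5, -250.8]))]
cover 245 [(array([ 582.8, -250.8]), array([92.6, 82.6]), 84.3, array([ 582.2, -251.1]))]
(array([ 586.2, -205. ]), array([326.6, 151.6]), 84.5, 5183, 'z', np.float64(0.0689)) hi (array([ 582.3, -252.6]), array([43.9, 10.4]), 83.6, 57, 'z', np.float64(0.0999))
scene rib [(array([ 603.6, -241. ]), array([67.5, 38.2]), 31.4, array([ 603.5, -240.6]))]
cover 225 [(array([ 584.4, -250. ]), array([88.4, 96.6]), 84.7, array([ 593.8, -244. ]))]
cover 235 [(array([ 584.9, -250.1]), array([87.9, 93.8]), 85.2, array([ 594.3, -244.1]))]
cover 245 [(array([ 585.9, -250.4]), array([87.3, 89.6]), 84.8, array([ 595.4, -244. ]))]
```

View pics/home1.png

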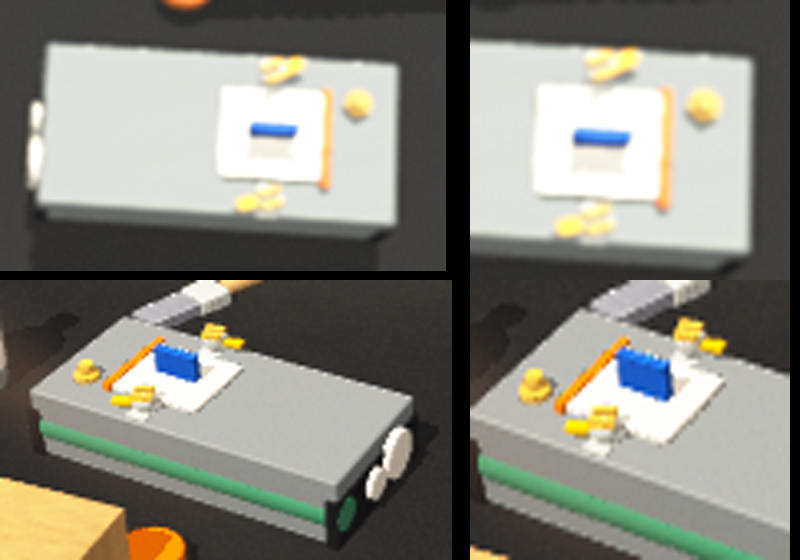

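The cover lies square against the strip: in the top view its middle is about 1 mm in x from the opening's centre. Next is the key.

```bash
python3 -m pendant '[[1.5,4.5,45,0.3,0.5],[0,0,45,0,0.5],[0,0,40,0,0.5],[0,0,0,0,0.5]]' 40; python3 go.py 564.8 185 76 69; python3 -m pendant '[[0,0,0,0,0],[0,0,0,0,0],[0,0,0,0,0],[0,0,0,0,0],[0,0,0,0,0],[0,0,0,0,0]]'; python3 go.py
```

```text
clock: 10.1
tcp_pos: [0.5608, 0.1841, 0.0716]
eef_rot: [-0.572, -3.078, 0.009]
wrist_force: [-1.1, 0.5, -0.3]
grip_width: 0.0458
grasp_force: 0.0
tcp [560.8 184.1  71.6] yaw_y 68.95 zdown [-0.0117 -0.0036 -0.9999] q [ 0.298  0.47   1.715 -0.     0.969 -0.906] F [-1.1  0.5 -0.3] T [-0.02  0.04 -0.  ] w 45.8 g 0.0 t 10.1
tool shift first [-3.4  2.3 -4.4] turn -0.05 | shift after turn [-3.4  2.3 -4.4]
clock: 10.7
tcp_pos: [0.566, 0.1856, 0.0788]
eef_rot: [0.57, 3.086, 0.002]
wrist_force: [-0.2, -0.5, 6.7]
grip_width: 0.0159
grasp_force: 40.0
tcp [566.  185.6  78.8] yaw_y 69.06 zdown [ 3.1e-03  8.0e-04 -1.0e+00] q [ 0.298  0.462  1.706 -0.     0.97  -0.908] F [-0.2 -0.5  6.7] T [-0.16  0.15  0.02] w 15.9 g 40.0 t 10.7
```

```bash
python3 -m pendant '[[0,0,-10,0,0],[0,0,-40,0,0],[0,0,-50,0,0],[0,0,0,0,0],[0,0,0,0,0]]'
cat > scr.py <<'E'
from meas import *
import glob
nom={"a":np.array([525.5,-246.]),"b":np.array([641.,-257.])}
ps=np.radians(-5.5);ex=np.array([np.cos(ps),np.sin(ps)]);ey=np.array([-ex[1],ex[0]])
home={"top":np.array([581.7,-252.2]),"scene":np.array([585.2,-250.])}
def run(fs):
  for f in fs:
    n=f[:-5];c=cam(n);F=np.load(f);im,d=F["im"],F["d"]
    hsv=cv2.cvtColor(im,cv2.COLOR_BGR2HSV)
    for k,p in nom.items():
        u,v=proj(c,[*(p/1000),.085]); u,v=int(u),int(v); L=[];T=[]
        for y in range(v-14,v+15):
            for x in range(u-14,u+15):
                if d[y,x]<=0: continue
                q=at(c,d,x,y); r=q[:2]*1000-home[n]; loc=[r@ex,r@ey,q[2]*1000]
                if abs(loc[0])<44 or abs(loc[1])>45: continue
                if 86<loc[2]<100: L.append(loc)
                elif 75<loc[2]<83 and hsv[y,x,1]>120: T.append(loc)
        L=np.array(L);T=np.array(T)
        def ang(A):
            w,V=np.linalg.eigh(np.cov(A[:,:2].T)); return np.degrees(np.arctan2(V[1,1],V[0,1]))%180
        r=cv2.minAreaRect(L[:,:2].astype(np.float32)) if len(L)>3 else None
        print(f,k,"lugs",len(L),L.mean(0).round(1),"ang",ang(L).round(0),"mid",np.round((L.max(0)+L.min(0))/2,1),np.round(r,1) if 0 else [np.round(r[0],1),np.round(r[1],1),round(r[2])],"| tongue",len(T),T.mean(0).round(1) if len(T)>2 else "",ang(T).round(0) if len(T)>2 else "", "dir",np.degrees(np.arctan2(*(T.mean(0)-L.mean(0))[1::-1])).round(0) if len(T)>2 else "")
if __name__=="__main__": run(["top0.npz","top1.npz","scene0.npz","scene1.npz"])
E
python3 scr.py
python3 - <<'E'
from h import *
im=np.load("top1.npz")["im"];im2=np.load("scene1.npz")["im"]
o=np.zeros((600,800,3),np.uint8)
k=lambda i,a,b,w,h:cv2.resize(i[b:b+h,a:a+w],(400,300),interpolation=cv2.INTER_LANCZOS4)
o[:300,:400]=k(im,375,196,32,24);o[:300,400:]=k(im,382,158,32,24);o[300:,:400]=k(im2,236,165,32,24);o[300:,400:]=k(im2,210,185,32,24)
cv2.imwrite("pics/scr.png",o)
E
```

```text
clock: 11.2
tcp_pos: [0.5654, 0.1856, 0.1786]
eef_rot: [0.57, 3.087, 0.002]
wrist_force: [-0.4, 0.3, -1.7]
grip_width: 0.0158
grasp_force: 40.0
top0.npz a lugs 34 [-61.9   0.5  89.9] ang 109.0 mid [-60.7   8.2  90.4] [array([-63.2,   9.4]), array([20.4, 34.1]), 11] | tongue 6 [-66.7  19.2  80.4] 85.0 dir 104.0
top0.npz b lugs 29 [55.2  0.2 89.9] ang 54.0 mid [55.2 -0.8 91.1] [array([55.4, -0.3]), array([18.2, 18.3]), 20] | tongue 5 [ 62.9 -17.6  80.2] 162.0 dir -66.0
top1.npz a lugs 31 [-60.5   0.3  89.8] ang 146.0 mid [-61.1   2.3  90.3] [array([-61.4,   2.9]), array([19.1, 22. ]), 16] | tongue 9 [-67.4  20.7  80.8] 108.0 dir 109.0
top1.npz b lugs 30 [54.8  0.  90.2] ang 15.0 mid [54.5 -1.4 91. ] [array([55. , -1.6]), array([17.5, 19.6]), 13] | tongue 7 [ 64.2 -18.5  79.3] 161.0 dir -63.0
scene0.npz a lugs 24 [-59.6  -0.6  89.1] ang 48.0 mid [-60.8  -0.9  89.3] [array([-58.9,  -1.2]), array([20.7, 18.4]), 18] | tongue 16 [-64.4  18.2  79.4] 109.0 dir 104.0
scene0.npz b lugs 27 [56.  -0.5 89.3] ang 52.0 mid [56.4 -0.2 89.3] [array([57.2, -0.5]), array([20. , 18.5]), 24] | tongue 18 [ 62.5 -17.8  80. ] 121.0 dir -69.0
scene1.npz a lugs 21 [-60.   -2.1  89.1] ang 2.0 mid [-59.3  -2.   89.6] [array([-60.1,  -0.9]), array([17.2, 17.5]), 23] | tongue 16 [-64.9  16.2  78.8] 116.0 dir 105.0
scene1.npz b lugs 28 [56.7 -1.  89.4] ang 11.0 mid [58.8 -1.8 89.2] [array([57.6, -0.2]), array([22.3, 18.4]), 24] | tongue 15 [ 63.4 -19.9  79.3] 83.0 dir -70.0
```

View pics/scr.png

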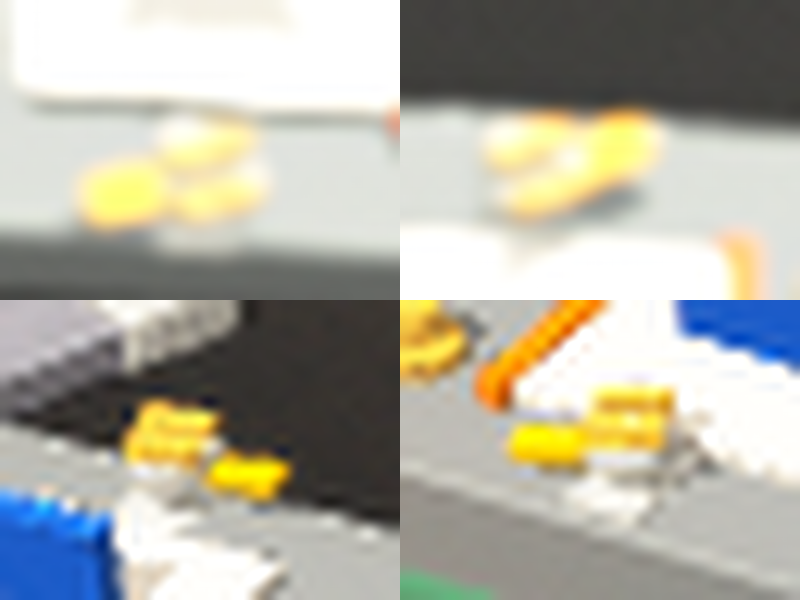

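The top crop shows both lug pairs with the slot between. Screw a's slot midpoint is at about (391.7,209.3) and its tongue points left; screw b's is at about (392.4,170.9) with its tongue to the right. I'll cast these and plan the carry.

```bash
python3 - <<'E'
from scr import *
c=cam("top")
for k,u,v in(("a",391.7,209.26),("b",392.4,170.9)):
    p=onplane(c,u,v,.091)[:2]*1000; r=p-home["top"]; print(k,p.round(1),"hopper",(r@ex).round(1),(r@ey).round(1))
E
python3 go.py 523.1 -245.5 205 9.5
```

```text
a [ 521.1 -245.3] hopper -61.0 1.0
b [ 636.2 -255.1] hopper 54.5 2.4
tcp [565.4 185.6 178.6] yaw_y 69.06 zdown [ 0.0029  0.001  -1.    ] q [ 0.298  0.373  1.576  0.     1.19  -0.908] F [-0.4  0.3 -1.7] T [-0.    0.03 -0.02] w 15.8 g 40.0 t 11.2
tool shift first [-114.6 -417.7  -27. ] turn 59.56 | shift after turn [-418.2 -112.8  -27. ]
```

```bash
python3 -m pendant '[[0,0,-27,0,0],[-11.5,-41.8,0,0,0],[-11.5,-41.8,0,0,0],[-11.5,-41.8,0,0,0],[-11.5,-41.8,0,0,0],[-11.5,-41.8,0,0,0],[-11.5,-41.8,0,0,0],[-11.5,-41.8,0,0,0],[-11.5,-41.8,0,0,0],[-11.5,-41.8,0,0,0]]'>/dev/null;  python3 -m pendant '[[-11.5,-41.8,0,0,0],[0,0,0,8.5,0],[0,0,0,8.5,0],[0,0,0,8.5,0],[0,0,0,8.5,0],[0,0,0,8.5,0],[0,0,0,8.5,0],[0,0,0,8.5,0],[0,0,0,0,0],[0,0,0,0,0]]'; python3 go.py 523.1 -245.5 170 9.5
```

```text
clock: 13.2
tcp_pos: [0.5223, -0.2457, 0.2026]
eef_rot: [-2.023, -2.4, 0.001]
wrist_force: [-0.2, -0.9, -2.1]
grip_width: 0.0159
grasp_force: 40.0
tcp [ 522.3 -245.7  202.6] yaw_y 9.74 zdown [-0.0026  0.0014 -1.    ] q [-0.46   0.332  1.576  0.     1.237 -0.63 ] F [-0.2 -0.9 -2.1] T [-0.07  0.01  0.03] w 15.9 g 40.0 t 13.2
tool shift first [ 0.   0.9 32.6] turn 0.24 | shift after turn [ 0.   0.9 32.6]
```

Lower to just above the lugs and check in the scene view.

```bash
python3 -m pendant '[[0,0.5,20,0.3,0],[0,0,22,0,0],[0,0,0,0,0],[0,0,0,0,0]]' >/dev/null; python3 go.py 523.1 -245.5 155 9.5
python3 - <<'E'
from h import *
im,d=bot.get_image("scene");im2,_=bot.get_image("top")
o=np.zeros((600,800,3),np.uint8)
o[:,:]=cv2.resize(im[140:200,215:295],(800,600),interpolation=cv2.INTER_CUBIC)
cv2.imwrite("pics/ins1.png",o)
c=cam("scene"); hsv=cv2.cvtColor(im,cv2.COLOR_BGR2HSV)
for p in([.5231,-.2455,.092],[.5231,-.2455,.097]): 
    u,v=proj(c,p); print(u,v,"crop",(u-215)*10,(v-140)*10)
E
```

```text
tcp [ 523.3 -245.9  161.7] yaw_y 9.34 zdown [-1.e-03  6.e-04 -1.e+00] q [-0.459  0.362  1.637  0.     1.143 -0.622] F [-0.3 -0.  -1. ] T [-0.05  0.01  0.03] w 15.9 g 40.0 t 13.6
tool shift first [ 0.4 -0.2  6.7] turn -0.16 | shift after turn [ 0.4 -0.2  6.7]
249.30397614904078 174.02292921567036 crop 343.0397614904078 340.2292921567036
249.1941278298987 172.64855883949778 crop 341.9412782989869 326.4855883949778
```

View pics/ins1.png

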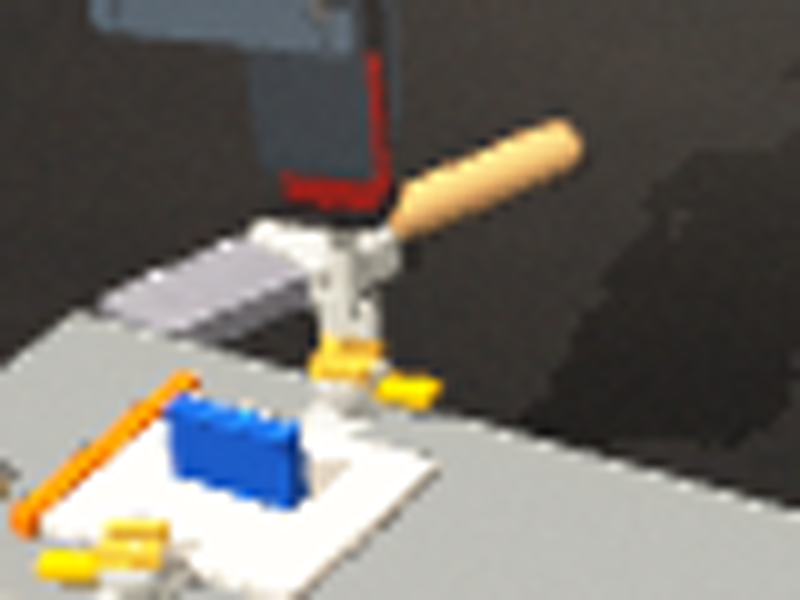

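The blade stands right over screw a's lugs, at crop (345,340). I'll lower it in small steps and feel.

```bash
python3 -m pendant '[[0,0,4,0,0],[0,0,0,0,0],[0,0,0,0,0]]'|grep -E 'tcp|wrist'; python3 -m pendant '[[0,0,2,0,0],[0,0,0,0,0]]'|grep -E 'tcp|wrist';python3 -m pendant '[[0,0,2,0,0],[0,0,0,0,0]]'|grep -E 'tcp|wrist'; python3 -m pendant '[[0,0,1,0,0],[0,0,0,0,0]]'|grep -E 'tcp|wrist'
```

```text
tcp_pos: [0.5236, -0.246, 0.1582]
wrist_force: [0.2, 0.3, -0.5]
tcp_pos: [0.5234, -0.2459, 0.1557]
wrist_force: [-0.4, 0.4, -1.5]
tcp_pos: [0.5233, -0.2459, 0.1536]
wrist_force: [-0.4, -0.2, -0.5]
tcp_pos: [0.5235, -0.2459, 0.1528]
wrist_force: [0.3, 1.0, -0.2]
```

```bash
python3 -m pendant '[[0,0,1.5,0,0],[0,0,0,0,0]]'|grep -E 'tcp|wrist'; python3 -m pendant '[[0,0,1.5,0,0],[0,0,0,0,0]]'|grep -E 'tcp|wrist';python3 -m pendant '[[0,0,1,0,0],[0,0,0,0,0]]'|grep -E 'tcp|wrist'; python3 -m pendant '[[0,0,1,0,0],[0,0,0,0,0]]'|grep -E 'tcp|wrist'; python3 go.py
```

```text
tcp_pos: [0.5234, -0.2459, 0.1512]
wrist_force: [-0.6, 1.0, -1.0]
tcp_pos: [0.5234, -0.2459, 0.1497]
wrist_force: [0.4, 0.3, -1.2]
tcp_pos: [0.5235, -0.246, 0.1488]
wrist_force: [-0.5, -0.9, -0.6]
tcp_pos: [0.5236, -0.246, 0.1487]
wrist_force: [-1.1, 0.2, 3.7]
tcp [ 523.6 -246.   148.7] yaw_y 9.26 zdown [ 6.e-04 -2.e-04 -1.e+00] q [-0.459  0.373  1.657  0.     1.112 -0.621] F [-1.1  0.2  3.7] T [ 0.09  0.34 -0.09] w 15.8 g 40.0 t 15.4
```

The blade bottomed at the predicted depth, so it is in the slot. Now I turn clockwise.

```bash
python3 -m pendant '[[0,0,-0.5,3,0],[0,0,0,5,0],[0,0,0,6,0],[0,0,0,6,0],[0,0,0,0,0]]' 60; python3 go.py;  python3 -m pendant '[[0,0,0,6,0],[0,0,0,6,0],[0,0,0,6,0],[0,0,0,6,0],[0,0,0,6,0],[0,0,0,0,0]]'|grep wrist; python3 go.py; python3 -m pendant '[[0,0,0,6,0],[0,0,0,6,0],[0,0,0,6,0],[0,0,0,6,0],[0,0,0,6,0],[0,0,0,0,0]]' |grep wrist; python3 go.py
```

```text
clock: 15.9
tcp_pos: [0.5229, -0.2459, 0.1487]
eef_rot: [-2.418, -2.004, 0.001]
wrist_force: [-2.6, 0.1, 3.7]
grip_width: 0.0155
grasp_force: 60.0
tcp [ 522.9 -245.9  148.7] yaw_y -10.71 zdown [-1.2e-03  2.0e-04 -1.0e+00] q [-0.459  0.372  1.657 -0.     1.113 -0.272] F [-2.6  0.1  3.7] T [-0.    0.66  0.05] w 15.5 g 60.0 t 15.9
wrist_force: [-2.8, 0.3, 3.1]
tcp [ 523.2 -246.   148.7] yaw_y -40.6 zdown [-5.e-04 -0.e+00 -1.e+00] q [-0.459  0.373  1.657 -0.     1.113  0.249] F [-2.8  0.3  3.1] T [0.02 0.76 0.02] w 15.7 g 60.0 t 16.5
wrist_force: [-2.1, 0.0, 3.8]
tcp [ 523.5 -246.2  148.7] yaw_y -70.53 zdown [ 0.e+00 -5.e-04 -1.e+00] q [-0.459  0.373  1.657 -0.     1.112  0.772] F [-2.1  0.   3.8] T [-0.16  0.66 -0.01] w 16.0 g 60.0 t 17.1
```

```bash
python3 -m pendant '[[0,0,0,6,0],[0,0,0,6,0],[0,0,0,6,0],[0,0,0,3,0],[0,0,0,0,0]]'|grep wrist; python3 go.py; python3 -m pendant '[[0,0,0,3,0],[0,0,0,3,0],[0,0,0,0,0]]' |grep wrist; python3 go.py;python3 -m pendant '[[0,0,0,3,0],[0,0,0,0,0]]' |grep wrist; python3 go.py
```

```text
wrist_force: [-1.7, -1.2, 3.8]
tcp [ 523.5 -246.4  148.7] yaw_y -91.48 zdown [ 2.e-04 -9.e-04 -1.e+00] q [-4.590e-01  3.730e-01  1.656e+00 -1.000e-03  1.112e+00  1.138e+00] F [-1.7 -1.2  3.8] T [-0.32  0.75  0.03] w 15.8 g 60.0 t 17.6
wrist_force: [-2.4, -2.6, 4.0]
tcp [ 523.5 -246.5  148.7] yaw_y -97.51 zdown [ 3.0e-04 -1.1e-03 -1.0e+00] q [-4.590e-01  3.730e-01  1.656e+00 -1.000e-03  1.112e+00  1.243e+00] F [-2.4 -2.6  4. ] T [-0.47  0.78 -0.  ] w 15.5 g 60.0 t 17.9
wrist_force: [-2.4, -2.3, 4.7]
tcp [ 523.6 -246.5  148.7] yaw_y -100.53 zdown [ 3.0e-04 -1.1e-03 -1.0e+00] q [-4.590e-01  3.730e-01  1.656e+00 -1.000e-03  1.112e+00  1.296e+00] F [-2.4 -2.3  4.7] T [-0.53  0.76  0.1 ] w 15.9 g 60.0 t 18.1
```

```bash
python3 -m pendant '[[0,0,0,3,0],[0,0,0,0,0]]' |grep wrist; python3 go.py; python3 -m pendant '[[0,0,0,3,0],[0,0,0,0,0]]' |grep wrist; python3 go.py;python3 -m pendant '[[0,0,0,3,0],[0,0,0,0,0]]' |grep wrist; python3 go.py
```

```text
wrist_force: [-2.2, -2.7, 4.8]
tcp [ 523.6 -246.5  148.7] yaw_y -103.55 zdown [ 3.0e-04 -1.1e-03 -1.0e+00] q [-4.590e-01  3.730e-01  1.656e+00 -1.000e-03  1.112e+00  1.348e+00] F [-2.2 -2.7  4.8] T [-0.68  0.83  0.04] w 16.0 g 60.0 t 18.3
wrist_force: [-2.3, -2.4, 4.6]
tcp [ 523.6 -246.5  148.7] yaw_y -106.56 zdown [ 3.e-04 -1.e-03 -1.e+00] q [-4.590e-01  3.730e-01  1.656e+00 -1.000e-03  1.112e+00  1.401e+00] F [-2.3 -2.4  4.6] T [-0.75  0.89  0.05] w 15.4 g 60.0 t 18.5
wrist_force: [-2.5, -1.7, 5.4]
tcp [ 523.6 -246.5  148.7] yaw_y -109.54 zdown [ 2.e-04 -1.e-03 -1.e+00] q [-4.590e-01  3.730e-01  1.656e+00 -1.000e-03  1.112e+00  1.453e+00] F [-2.5 -1.7  5.4] T [-0.78  0.82  0.21] w 15.7 g 60.0 t 18.7
```

```bash
python3 -m pendant '[[0,0,0,4,0],[0,0,0,0,0]]' |grep wrist; python3 go.py;python3 -m pendant '[[0,0,0,4,0],[0,0,0,0,0]]' |grep wrist; python3 go.py
python3 - <<'E'
from h import *
im,d=bot.get_image("scene")
cv2.imwrite("pics/tight1.png",cv2.resize(im[140:200,215:295],(800,600),interpolation=cv2.INTER_CUBIC))
E
```

```text
wrist_force: [-2.4, -2.7, 4.8]
tcp [ 523.6 -246.4  148.7] yaw_y -113.51 zdown [ 2.0e-04 -1.1e-03 -1.0e+00] q [-4.590e-01  3.730e-01  1.656e+00 -1.000e-03  1.112e+00  1.522e+00] F [-2.4 -2.7  4.8] T [-0.64  0.82  0.37] w 15.4 g 60.0 t 18.9
wrist_force: [-2.9, -2.5, 5.4]
tcp [ 523.6 -246.4  148.7] yaw_y -117.46 zdown [ 1.0e-04 -1.3e-03 -1.0e+00] q [-4.590e-01  3.730e-01  1.656e+00 -1.000e-03  1.112e+00  1.592e+00] F [-2.9 -2.5  5.4] T [-0.68  0.83  0.62] w 16.0 g 60.0 t 19.1
```

View pics/tight1.png

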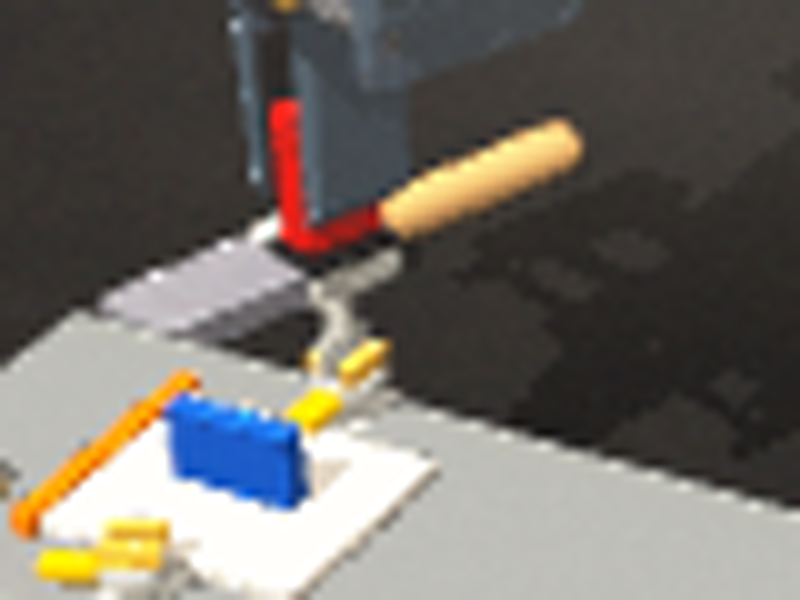

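The tongue of screw a now lies over the cover, at crop (315,410), and the torque is climbing, so it is at its stop. I'll press a little more, relax, and lift out.

```bash
python3 -m pendant '[[0,0,0,4,0],[0,0,0,4,0],[0,0,0,0,0]]' |grep wrist; python3 go.py; python3 -m pendant '[[0,0,0,-6,0],[0,0,0,-6,0],[0,0,0,0,0]]' |grep wrist; python3 go.py; python3 -m pendant '[[0,0,0,-3,0],[0,0,0,-3,0],[0,0,0,0,0]]' |grep wrist; python3 go.py
```

```text
wrist_force: [-2.3, -2.0, 5.4]
tcp [ 523.6 -246.3  148.7] yaw_y -125.34 zdown [ 0.     -0.0015 -1.    ] q [-0.459  0.373  1.656 -0.002  1.112  1.73 ] F [-2.3 -2.   5.4] T [-0.61  0.81  1.23] w 15.7 g 60.0 t 19.45
wrist_force: [3.5, -3.9, 0.1]
tcp [ 526.  -247.   148.7] yaw_y -113.58 zdown [ 0.0057 -0.0024 -1.    ] q [-0.459  0.374  1.655  0.     1.107  1.523] F [ 3.5 -3.9  0.1] T [-1.03 -0.76  0.17] w 15.9 g 60.0 t 19.75
wrist_force: [3.5, -4.2, 0.6]
tcp [ 525.7 -246.8  148.8] yaw_y -107.75 zdown [ 0.005  -0.0018 -1.    ] q [-4.590e-01  3.730e-01  1.655e+00  1.000e-03  1.108e+00  1.421e+00] F [ 3.5 -4.2  0.6] T [-1.08 -0.76 -0.01] w 15.3 g 60.0 t 20.05
```

```bash
python3 -m pendant '[[0,0,-4,0,0],[0,0,-6,0,0],[0,0,-15,0,0],[0,0,-30,0,0],[0,0,0,-8.4,0],[0,0,0,-8.4,0],[0,0,0,-8.4,0],[0,0,0,-8.4,0],[0,0,0,-8.4,0],[0,0,0,-8.4,0]]' 40 >/dev/null;  python3 -m pendant '[[0,0,0,-8.4,0],[0,0,0,-8.4,0],[0,0,0,-8.4,0],[0,0,0,-8.4,0],[0,0,0,-8.4,0],[0,0,0,-8.4,0],[0,0,0,-8.4,0],[0,0,0,-8.4,0],[0,0,0,-7,0],[0,0,0,0,0]]'|grep wrist; python3 go.py 638.8 -257.8 205 17.5
python3 - <<'E'
from scr import *
for n in("scene","top"):
    im,d=bot.get_image(n); np.savez(n+"2.npz",im=im,d=d)
f=np.load("scene2.npz");c=cam("scene");hr=(185,322,160,245);U=up(f["im"],hr)
print(rects(c,cv2.inRange(U.min(2),235,255),hr,.076,amin=10000))
run(["scene2.npz"])
o=np.zeros((600,800,3),np.uint8)
o[:300]=cv2.resize(f["im"][140:215,195:395],(800,300),interpolation=cv2.INTER_CUBIC)
t=np.load("top2.npz")["im"];o[300:]=cv2.resize(t[150:225,300:500],(800,300),interpolation=cv2.INTER_CUBIC)
cv2.imwrite("pics/after_a.png",o)
E
```

```text
wrist_force: [-0.4, -0.7, -0.5]
tcp [ 522.9 -244.5  202.8] yaw_y 16.8 zdown [-0.0019  0.0034 -1.    ] q [-0.459  0.332  1.575  0.002  1.238 -0.753] F [-0.4 -0.7 -0.5] T [-0.09  0.05 -0.03] w 15.7 g 40.0 t 22.05
tool shift first [-46.2 107.1  -2.5] turn -0.7 | shift after turn [-47.5 106.6  -2.5]
[(array([ 589.2, -250.5]), array([87.9, 85.1]), 85.2, array([ 596.2, -244.1]))]
scene2.npz a lugs 21 [-61.6  -1.2  89.4] ang 88.0 mid [-63.1  -1.4  89.8] [array([-63. ,  -1.4]), array([22.5, 19.8]), 0] | tongue 6 [-48.5  -1.   79.1] 63.0 dir 1.0
scene2.npz b lugs 27 [55.8 -1.1 89.4] ang 58.0 mid [55.9 -1.7 90. ] [array([55.7, -1.8]), array([18.6, 18.7]), 19] | tongue 17 [ 63.5 -19.   79.8] 116.0 dir -67.0
```

View pics/after_a.png

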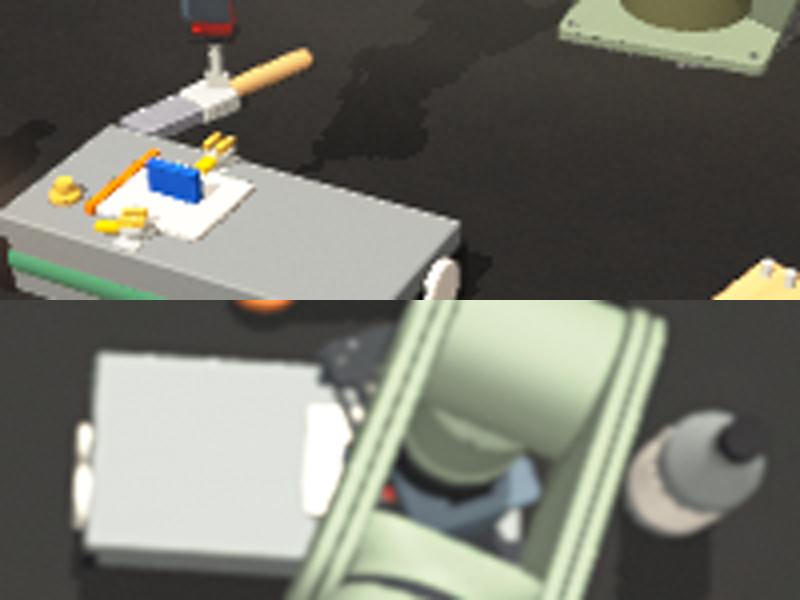

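The tongue of screw a reads 1° off hopper +x, so it is tight, and the cover is unmoved. On to screw b.

```bash
python3 -m pendant '[[-15.4,35.7,0,-0.7,0],[-15.4,35.7,0,0,0],[-15.4,35.7,0,0,0],[0,0,20,0,0],[0,0,20,0,0],[0,0,0,0,0],[0,0,0,0,0]]'|grep wrist; python3 go.py 638.8 -257.8 152 17.5
```

```text
wrist_force: [0.4, 0.6, -0.7]
tcp [ 639.3 -257.8  163.3] yaw_y 17.49 zdown [-9.e-04  1.e-03 -1.e+00] q [-4.000e-01  5.320e-01  1.349e+00  1.000e-03  1.262e+00 -7.060e-01] F [ 0.4  0.6 -0.7] T [-0.06  0.02 -0.  ] w 16.0 g 40.0 t 22.85
tool shift first [ 0.2 -0.5 11.3] turn -0.01 | shift after turn [ 0.2 -0.5 11.3]
```

```bash
python3 -m pendant '[[0,-0.4,5,0,0],[0,0,0,0,0],[0,0,0,0,0]]'|grep -E 'tcp|wrist'; python3 -m pendant '[[0,0,2,0,0],[0,0,0,0,0]]'|grep -E 'tcp|wrist';python3 -m pendant '[[0,0,1.5,0,0],[0,0,0,0,0]]'|grep -E 'tcp|wrist'; python3 -m pendant '[[0,0,1.5,0,0],[0,0,0,0,0]]'|grep -E 'tcp|wrist';python3 -m pendant '[[0,0,1.5,0,0],[0,0,0,0,0]]'|grep -E 'tcp|wrist'
```

```text
tcp_pos: [0.6392, -0.2583, 0.1592]
wrist_force: [-0.3, -0.1, -0.8]
tcp_pos: [0.639, -0.2583, 0.1565]
wrist_force: [0.2, 0.4, -0.6]
tcp_pos: [0.639, -0.2583, 0.1547]
wrist_force: [-0.2, 0.7, -2.3]
tcp_pos: [0.639, -0.2582, 0.1532]
wrist_force: [0.1, 0.4, -1.1]
tcp_pos: [0.639, -0.2582, 0.1516]
wrist_force: [-0.4, 0.7, -0.7]
```

In the slot again with no contact force. I'll go to the floor and turn.

```bash
python3 -m pendant '[[0,0,1.5,0,0],[0,0,1,0,0],[0,0,0,0,0]]' 60|grep -E 'tcp|wrist'; python3 -m pendant '[[0,0,0.3,3,0],[0,0,0,5,0],[0,0,0,6,0],[0,0,0,6,0],[0,0,0,0,0]]' >/dev/null; python3 go.py;  python3 -m pendant '[[0,0,0,6,0],[0,0,0,6,0],[0,0,0,6,0],[0,0,0,6,0],[0,0,0,6,0],[0,0,0,0,0]]'|grep wrist; python3 go.py; python3 -m pendant '[[0,0,0,6,0],[0,0,0,6,0],[0,0,0,6,0],[0,0,0,6,0],[0,0,0,6,0],[0,0,0,0,0]]' |grep wrist; python3 go.py
```

```text
tcp_pos: [0.639, -0.2583, 0.1492]
wrist_force: [-0.3, -0.6, -1.4]
tcp [ 638.3 -258.4  149. ] yaw_y -2.42 zdown [-1.8e-03  1.0e-04 -1.0e+00] q [-4.010e-01  5.400e-01  1.371e+00 -1.000e-03  1.232e+00 -3.590e-01] F [-1.9  0.9 -0.8] T [-0.16  0.57  0.05] w 15.6 g 60.0 t 24.75
wrist_force: [-2.8, -0.4, 0.2]
tcp [ 638.2 -258.3  149.1] yaw_y -32.3 zdown [-2.1e-03  3.0e-04 -1.0e+00] q [-4.010e-01  5.400e-01  1.371e+00 -1.000e-03  1.232e+00  1.630e-01] F [-2.8 -0.4  0.2] T [-0.07  0.84 -0.  ] w 15.2 g 60.0 t 25.35
wrist_force: [-3.3, 0.5, -0.4]
tcp [ 638.3 -258.   149. ] yaw_y -62.24 zdown [-2.e-03  9.e-04 -1.e+00] q [-0.401  0.54   1.371  0.     1.232  0.685] F [-3.3  0.5 -0.4] T [0.21 0.83 0.03] w 15.6 g 60.0 t 25.95
```

```bash
python3 -m pendant '[[0,0,0,6,0],[0,0,0,6,0],[0,0,0,6,0],[0,0,0,6,0],[0,0,0,6,0],[0,0,0,0,0]]'|grep wrist; python3 go.py; python3 -m pendant '[[0,0,0,5,0],[0,0,0,5,0],[0,0,0,5,0],[0,0,0,0,0]]' |grep wrist; python3 go.py;  python3 -m pendant '[[0,0,0,4,0],[0,0,0,4,0],[0,0,0,0,0]]' |grep wrist; python3 go.py; python3 -m pendant '[[0,0,0,4,0],[0,0,0,4,0],[0,0,0,0,0]]' |grep wrist; python3 go.py
```

```text
wrist_force: [-1.3, 1.1, -0.8]
tcp [ 638.9 -257.8  148.9] yaw_y -92.2 zdown [-5.0e-04  1.1e-03 -1.0e+00] q [-4.010e-01  5.410e-01  1.371e+00  1.000e-03  1.231e+00  1.208e+00] F [-1.3  1.1 -0.8] T [0.22 0.53 0.02] w 15.9 g 60.0 t 26.55
wrist_force: [-2.1, 0.6, -1.0]
tcp [ 639.1 -258.   148.9] yaw_y -107.16 zdown [-3.e-04  7.e-04 -1.e+00] q [-4.010e-01  5.410e-01  1.371e+00  1.000e-03  1.231e+00  1.469e+00] F [-2.1  0.6 -1. ] T [0.26 0.76 0.11] w 15.5 g 60.0 t 26.95
wrist_force: [-2.8, 1.1, -1.6]
tcp [ 639.1 -257.9  148.9] yaw_y -115.1 zdown [-4.e-04  6.e-04 -1.e+00] q [-0.4    0.541  1.371  0.     1.231  1.608] F [-2.8  1.1 -1.6] T [0.39 0.78 0.43] w 15.3 g 60.0 t 27.25
wrist_force: [-2.3, 1.5, -1.2]
tcp [ 639.2 -257.9  148.9] yaw_y -123.06 zdown [-4.e-04  3.e-04 -1.e+00] q [-0.4    0.541  1.371  0.     1.231  1.747] F [-2.3  1.5 -1.2] T [0.43 0.68 1.06] w 15.9 g 60.0 t 27.55
```

```bash
python3 -m pendant '[[0,0,0,3,0],[0,0,0,0,0],[0,0,0,-6,0],[0,0,0,-6,0],[0,0,0,-6,0],[0,0,0,-2,0],[0,0,0,0,0]]' |grep wrist; python3 go.py; python3 -m pendant '[[0,0,-4,0,0],[0,0,-6,0,0],[0,0,-20,0,0],[0,0,-30,0,0],[0,0,0,0,0]]' 40 >/dev/null
python3 - <<'E'
from scr import *
im,d=bot.get_image("scene"); np.savez("scene3.npz",im=im,d=d); run(["scene3.npz"])
E
python3 go.py 566 185.6 205 69.06
```

```text
wrist_force: [0.9, 1.4, 0.1]
tcp [ 641.  -258.6  149.9] yaw_y -106.37 zdown [ 5.e-03 -5.e-04 -1.e+00] q [-0.401  0.54   1.369  0.002  1.228  1.455] F [0.9 1.4 0.1] T [ 0.31 -0.19 -0.02] w 15.9 g 60.0 t 28.25
scene3.npz a lugs 23 [-61.9  -0.5  89.1] ang 119.0 mid [-62.1  -1.5  89.2] [array([-61.2,  -0.9]), array([20.8, 18.5]), 11] | tongue 8 [-50.   -3.2  78.7] 48.0 dir -13.0
scene3.npz b lugs 24 [55.5 -0.5 89.7] ang 59.0 mid [55.9 -0.9 90. ] [array([56.8, -0.6]), array([23.7, 19.8]), 9] | tongue 0   dir 
tcp [ 640.3 -259.3  212.1] yaw_y -106.44 zdown [ 0.0054 -0.003  -1.    ] q [-4.010e-01  5.040e-01  1.275e+00 -1.000e-03  1.357e+00  1.457e+00] F [-0.2 -0.5 -0.9] T [ 0.01  0.21 -0.02] w 15.8 g 40.0 t 28.8
tool shift first [-197.2 -405.7    5.4] turn 4.5 | shift after turn [-228.4 -389.     5.4]
```

```bash
python3 -m pendant '[[-19.7,-40.6,0.7,0,0],[-19.7,-40.6,0.7,0,0],[-19.7,-40.6,0.7,0,0],[-19.7,-40.6,0.7,0,0],[-19.7,-40.6,0.7,0,0],[-19.7,-40.6,0.7,0,0],[-19.7,-40.6,0.7,0,0],[-19.7,-40.6,0.7,0,0],[-19.7,-40.6,0.7,0,0],[-19.7,-40.6,0.7,0,0]]' >/dev/null;  python3 -m pendant '[[0,0,0,-8.5,0],[0,0,0,-8.5,0],[0,0,0,-8.5,0],[0,0,0,-8.5,0],[0,0,0,-8.5,0],[0,0,0,-8.5,0],[0,0,0,-8.5,0],[0,0,0,-8.5,0],[0,0,0,-8.5,0],[0,0,0,-8.5,0]]'>/dev/null; python3 -m pendant '[[0,0,0,-8.5,0],[0,0,0,-8.5,0],[0,0,0,-8.5,0],[0,0,0,-8.5,0],[0,0,0,-8.5,0],[0,0,0,-8.5,0],[0,0,0,-8.5,0],[0,0,0,-8.5,0],[0,0,0,-8.5,0],[0,0,0,-8.5,0]]'>/dev/null; python3 -m pendant '[[0,0,0,-5.5,0],[0,0,0,0,0],[0,0,0,0,0]]'|grep wrist;  python3 go.py 566 185.6 205 69.06
python3 - <<'E'
from scr import *
o=np.zeros((600,800,3),np.uint8)
for n in("top","scene"):
    im,d=bot.get_image(n); np.savez(n+"4.npz",im=im,d=d); run([n+"4.npz"])
    c=cam(n);hr=(310,445,150,232) if n=="top" else(185,322,160,245);U=up(im,hr)
    print(rects(c,cv2.inRange(U.min(2),235,255),hr,.076,amin=10000))
    if n=="top": o[:300,:400]=cv2.resize(im[160:220,360:440],(400,300),interpolation=cv2.INTER_CUBIC)
    else: o[:300,400:]=cv2.resize(im[160:220,200:280],(400,300),interpolation=cv2.INTER_CUBIC); o[300:,:500]=cv2.resize(im[165:255,320:470],(500,300),interpolation=cv2.INTER_CUBIC)
cv2.imwrite("pics/both.png",o)
E
```

```text
wrist_force: [-0.8, -0.1, -1.1]
tcp [564.6 186.6 201.4] yaw_y 68.94 zdown [-1.2e-03 -6.0e-04 -1.0e+00] q [ 0.3    0.359  1.537 -0.     1.246 -0.903] F [-0.8 -0.1 -1.1] T [ 0.    0.04 -0.03] w 16.0 g 40.0 t 32.1
tool shift first [-1.6 -0.4 -3.6] turn -0.12 | shift after turn [-1.6 -0.4 -3.6]
top4.npz a lugs 34 [-61.    0.2  90.1] ang 60.0 mid [-61.2  -0.1  91.2] [array([-61.1,   0.3]), array([19.3, 18.3]), 79] | tongue 0   dir 
top4.npz b lugs 38 [54.9 -0.4 90. ] ang 77.0 mid [55.   0.3 91.8] [array([55.1,  0.2]), array([19.7, 18. ]), 3] | tongue 0   dir 
[(array([ 583. , -250.5]), array([94.3, 84.6]), 84.3, array([ 582.4, -250.7]))]
scene4.npz a lugs 24 [-60.3  -0.5  89.3] ang 1.0 mid [-60.7  -1.8  89.9] [array([-60.7,  -1.7]), array([21.6, 19.9]), 3] | tongue 5 [-50.   -2.5  78.8] 82.0 dir -11.0
scene4.npz b lugs 29 [55.  -0.3 88.8] ang 141.0 mid [53.9 -1.4 88.7] [array([53.8, -1.4]), array([19.5, 19.7]), 89] | tongue 0   dir 
[(array([ 589.1, -250.5]), array([87.7, 85. ]), 84.8, array([ 595.5, -243.7]))]
```

View pics/both.png

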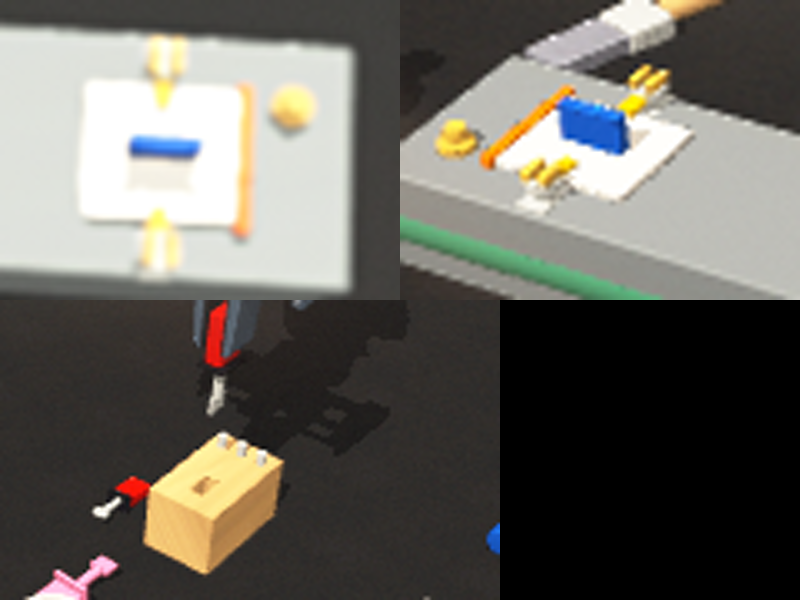

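Both tongues point squarely over the cover, and the key hangs straight over the empty pocket. I'll lower it.

```bash
python3 -m pendant '[[-1.6,-0.4,30,-0.1,0],[0,0,35,0,0],[0,0,0,0,0],[0,0,0,0,0]]' >/dev/null; python3 go.py 566 185.6 80 69.06; python3 -m pendant '[[0,0,10,0,0],[0,0,10,0,0],[0,0,0,0,0]]'|grep -E "wrist|tcp"; python3 -m pendant '[[0,0,10,0,0],[0,0,10,0,0],[0,0,0,0,0]]'|grep -E "wrist|tcp";python3 go.py 566 185.6 79 69.06
```

```text
tcp [566.4 185.9 137.3] yaw_y 69.14 zdown [-7.e-04 -2.e-04 -1.e+00] q [ 0.298  0.409  1.629  0.     1.104 -0.909] F [ 1.1 -0.7 -1.5] T [ 0.04 -0.02  0.06] w 16.0 g 40.0 t 32.6
tool shift first [ 0.3 -0.4 57.3] turn 0.08 | shift after turn [ 0.3 -0.4 57.3]
tcp_pos: [0.5657, 0.1857, 0.1162]
wrist_force: [-0.4, 1.1, -0.4]
tcp_pos: [0.5652, 0.1856, 0.0953]
wrist_force: [0.1, -0.9, -1.4]
tcp [565.2 185.6  95.3] yaw_y 69.16 zdown [-3.3e-03 -9.0e-04 -1.0e+00] q [ 0.298  0.447  1.683  0.     1.014 -0.909] F [ 0.1 -0.9 -1.4] T [-0.02  0.06 -0.  ] w 15.7 g 40.0 t 33.2
tool shift first [-0.8  0.3 16.3] turn 0.1 | shift after turn [-0.8  0.3 16.3]
```

```bash
python3 -m pendant '[[0,0,10,0,0],[0,0,4,0,0],[0,0,0,0,0],[0,0,0,0,0]]'|grep -E "wrist|tcp"; python3 -m pendant '[[0,0,2,0,0],[0,0,0,0,0]]'|grep -E "wrist|tcp"; python3 -m pendant '[[0,0,1,0,0],[0,0,0,0,0]]'|grep -E "wrist|tcp"
```

```text
tcp_pos: [0.5665, 0.186, 0.0831]
wrist_force: [0.6, 0.1, -0.7]
tcp_pos: [0.5664, 0.186, 0.0812]
wrist_force: [-0.4, 0.0, -1.2]
tcp_pos: [0.5664, 0.1859, 0.0801]
wrist_force: [-0.5, 0.9, -0.2]
```

```bash
python3 -m pendant '[[0,0,1,0,0],[0,0,0.5,0,0],[0,0,0,0,0]]'|grep -E "wrist|tcp"; python3 -m pendant '[[0,0,0,0,0.15],[0,0,0,0,0.35],[0,0,0,0,0.5],[0,0,0,0,0.5],[0,0,0,0,0.5]]'; python3 -m pendant '[[0,0,-10,0,0.5],[0,0,-40,0,0.5],[0,0,-50,0,0.5],[0,0,-40,0,0.5],[50,0,0,0,0.5],[50,0,0,0,0.5],[0,0,0,0,0.5],[0,0,0,0,0.5]]'
python3 - <<'E'
from meas import *
for n,sr in(("top",(215,266,175,240)),("scene",(362,412,195,250))):
    im,d=bot.get_image(n);c=cam(n)
    print(n,"keyhandle",planrect(c,d,sr,.10,.125))
    hsv=cv2.cvtColor(im,cv2.COLOR_BGR2HSV); print((cv2.inRange(hsv,(0,180,90),(5,255,255))[sr[2]:sr[3],sr[0]:sr[1]]>0).sum())
    if n=="scene": cv2.imwrite("pics/end.png",cv2.resize(im[130:255,195:445],(800,400),interpolation=cv2.INTER_CUBIC))
E
```

```text
tcp_pos: [0.5664, 0.1859, 0.0788]
wrist_force: [0.4, 0.6, 0.6]
clock: 34.8
tcp_pos: [0.5665, 0.1859, 0.0786]
eef_rot: [0.568, 3.09, 0.0]
wrist_force: [0.3, -0.3, 0.4]
grip_width: 0.0441
grasp_force: 0.0
clock: 35.6
tcp_pos: [0.4725, 0.2219, 0.2198]
eef_rot: [0.565, 3.088, 0.002]
wrist_force: [0.5, 0.5, 0.1]
grip_width: 0.046
grasp_force: 0.0
top keyhandle (array([564.1, 185.6]), array([16.4, 29.1]), 64.7, 62, 'z', np.float64(0.1095))
37
scene keyhandle (array([568.3, 187.1]), array([16.9, 33. ]), 67.8, 57, 'z', np.float64(0.1091))
170
```

View pics/end.png

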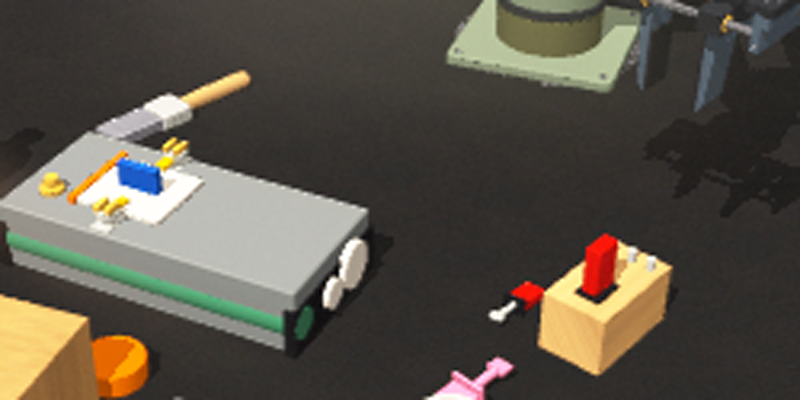

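The key stands upright with its flange on the block, at crop (598,265). The cover is home under both tongues and the gripper is clear, so I'm handing in.

```bash
python3 -c "
from station import bot
print(bot.sign_off())"
```

```text
the job is handed in; nothing more can be done
None
```

I handed the job in at about 36 s of the 72 s allowed: the cover is home against the stop strip, both screws are turned to their stops with the tongues over it, and the key is back upright in its stand. The sign-off returned no verdict.

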